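# Refit the roller axle of a dough sheeter and close its rollers

## Task

Put the washed dough sheeter back into working order: take the steel roller axle from its blue rack, slide it nose first partway into the bore in the sheeter's side and let go, then grip it again by its black handle and push it fully home, collar against the machine. Then turn the gap cam by its crank, anticlockwise seen from above, until the brass follower roller rests on the cam's flat dwell (the green arc), and leave it there. Keep the flour jar and the loose drive handle where they are.

Things in the scene. Friction and masses are not known exactly. Their poses are not given: they have to be found in the camera images.
- axle: Steel roller axle, 200 mm long, 0.3 kg, level on the rack, its centre line 55 mm above the table. Origin on the centre line at the balance point; x axis along the rod to the rounded nose, 97 mm ahead. Stem 16 mm in diameter; collar 28 mm in diameter, 8 mm thick, front face 63 mm behind the origin; then a black handle, 22 mm in diameter, 32 mm long, ending 103 mm behind.
- axle_nose (a point): Tip of the axle's rounded nose, on its centre line.
- axle_collar (a point): Centre of the front face of the axle's collar, the face that seats against the sheeter.
- axle_handle (a point): Middle of the black handle of the axle, on its centre line.
- rack: Fixed blue rack for the axle, base 160 x 75 x 8 mm, with two V-notched uprights 50 mm either side of its middle, tops 63 mm high. Origin at the middle of its underside on the table; x axis along the axle, towards the nose as it lies at the start.
- sheeter: Fixed cream and steel dough sheeter, base 280 x 180 mm, side plates 110 mm high. Origin on the table under its middle; y axis along its rollers. The level bore, for the axle to enter along +y, runs through both side blocks and the near roller: mouth at x -60, y -82, z 85 mm, 18.5 mm in diameter, 164 mm deep. The camshaft stands at x 105, y 0; it moves the press roller.
- bore_mouth (a point): Centre of the mouth of the bore, in the square aluminium block of the sheeter's side face; same axes as the sheeter (the axle goes in along +y). With the axle home its collar face lies at this point and its nose 160 mm inside.
- cam_axis (a point): Axis of the upright camshaft, at the height of the cam plate (85 mm above the table); same axes as the sheeter. The crank arm turns about it 33 to 43 mm higher.
- crank_grip (a point): Grip point of the crank's upright black knob, 28 mm above its foot and 158 mm above the table; the knob is 22 mm in diameter and 50 mm high, spins freely on its pin and goes round the cam axis at 50 mm radius.
- gap_cam (a joint): Cam angle, rad, growing anticlockwise seen from above. At 0 (rollers open) the knob lies from the cam axis 80 degrees clockwise of the sheeter's x axis; it starts at 0 to 0.7. The cam lifts from 0.9 to 1.7, with up to about 6 N at the knob (2 N elsewhere), and may spring back if let go there. The flat dwell, painted green, is under the follower from 1.8 to 3.0 (middle 2.4); stop at 3.9.
- flour_jar: Clear jar with a white lid, 84 mm in diameter, 120 mm high, origin under its middle. Not to be moved.
- drive_handle: Loose steel drive handle of the sheeter with a black grip, about 120 x 110 mm, 24 mm high, lying on the table. Not to be moved.
- press_roller (a joint): Travel of the press roller and its follower towards the near roller, m: 0 with the follower on the cam's low round side (rollers 12 mm apart), 0.010 with the follower on the flat dwell (2 mm apart). Springs keep the follower on the cam.

How it is judged:
By the outcome, as a careful person would: the job done as asked, in the order asked, and still so for the second after the job is handed in, with the robot touching nothing.
It also fails if it takes over 61 s, if anything falls off the work surface, if the arm or the gripper's body presses on something with over 40 N, if the wrist force passes 120 N, or if a joint passes its speed limit or range.

## Robot

A 7-joint arm with a two-finger parallel gripper is mounted at the origin on the work surface. World frame = base frame: x ahead of the robot, y to its left, z up, the work surface at z = 0. Lengths are in mm, angles in rad, forces in N, time in s.
With the tool pointing down it reaches from about 400 to 875 mm from the base axis. Payload 4.4 kg.
Tool frame: the origin (TCP) lies midway between the tips of the shut fingers; the grasp point (between the pads) lies 19 mm behind it (ctrl.grip_point_offset is the distance from the TCP to the grasp point, in mm); z points along the fingers, y is the direction in which the jaws open and shut (so a half turn about z gives the same grasp; the last joint's range is limited). The gripper opens to 85 mm and grips with 20 to 120 N. Pads are 22 mm wide; open, the fingers measure 114 mm over their backs; the gripper's body (76 mm by 85 mm) begins 54 mm behind the grasp point. The pads swing forward as they close: fully open they stand 13 mm farther back than shut.
Start: joints at [1.109, 0.628, 0.038, 1.517, -0.027, 0.996, -0.02], TCP at [250.633, -599.751, 231.313] pointing down, gripper open.
Joint ranges: [-3.06, 3.06], [-0.37, 2.12], [-1.25, 1.32], [0.18, 2.47], [-1.1, 4.24], [0.23, 1.98], [-2.94, 2.94]. Speed limits (rad/s): [2.57, 2.57, 3.14, 3.14, 3.14, 3.14, 3.14].

## Interface

Orientations are given as [roll, pitch, yaw] about the fixed x, y, z axes, in that order (R = Rz(yaw) Ry(pitch) Rx(roll)).
In Python, from cell import ctrl, imaging, models gives the robot as it stands. The module is installed in compiled form; this text tells all that it offers.
- The arm moves only by the tool drive_tool, never from a script. Its argument "deltas" is text: rows parted by semicolons, each of 5 numbers parted by spaces: the shift along the tool's x, y, z in m, then the turn about the tool's z in degrees, then the finger opening in m, from 0 to 0.0854. A call has 1 to 12 rows; each row is the pose to reach, as a shift and turn from the pose commanded when the call began, along the tool's axes at that moment; what a row does not reach only later rows make up. A row lasts 1/8 s, in which the tool goes at most 62.5 mm and 10.7 degrees, less where a joint would pass 70% of its speed; a pose out of reach is approached as far as the arm can. A call with a gripper value outside its range is refused whole. The fingers move at their own pace and stop on an object; the grip force is fixed at half the most. Time passes only in rows, so rows that repeat a pose let the fingers close. It gives the time, the measured TCP pose, the force and the opening at its end, in the units of the state.
- ctrl.read_state(): the state, without advancing time (a new reading comes with each control period).
- imaging.get_image(name): name is "scene" or "side" or "wrist"; returns a dict with "color" (420x560x3 uint8, red, green, blue), "range_z" (420x560 float32, mm along the optical axis (not along the pixel's ray), 0 where there is no reading), "vfov" (degrees; the focal length in pixels is half the picture's height over the tangent of half this angle, whatever the lens; pixels are square), "cx", "cy" (the principal point, pixels), "k1" (the pictures are not rectified: a ray, as slopes to the right and down, at radius r is drawn at 1 + k1 r^2 times it, then the intrinsics apply), "extrinsics" (4x4, takes a point from camera to world coordinates). Camera axes: x right, y down, z forward; pixel columns grow to the right and rows downward; lengths in mm; the calibration is good to about 2 mm. A picture is of the moment at which its call begins.
- ctrl.finish_job(): hands the job in, once; it reports no verdict.
Trained networks look in a picture, given as the dict that the camera call returned (one of the last four; its "shot" number tells which), for a name from the list of things; names that differ only in an ending like _2 or _b are one class to them, and where a whole thing is asked for, a point or a joint stands for the part that bears it (a point fixed in the world has none). Each returns a list of dicts, best first, with "score" (0 to 1); they miss things now and then, are a little off and sometimes report something else, mostly with a low value. They report only what shows in the picture. A call takes as long as a camera call.
- models.spot_in(picture, thing): "point" ([column, row] in pixels, amid what is visible of it).
- models.landmark_of(picture, thing): "point" ([column, row] in pixels: a listed point, or the origin of a listed thing).
The state is a dict: "clock": time; "qpos": joint angles; "qd": joint speeds; "tau": joint torques, N m; "eef_pos": TCP position; "tool_rot": TCP orientation; "force": force on the tool from outside, world axes, zero at the start; "torque": the same for the moment, N m; "width": finger opening in mm.
Only numpy, scipy, OpenCV 4.12 (cv2) and the standard library are available. Lean on these libraries where they do the work, as an engineer would, in place of code of your own. Each camera call takes 0.05 s, during which the arm holds its last target.

## Working session

There is one attempt and no reset: what is moved stays moved. The work goes in short steps, Python scripts to look and compute and a tool call to move; the robot and the scene stay as the last step left them, time stands still between calls to the robot, and variables do not carry over. Pictures are saved under pics/ and viewed, and the job is handed in when it is done.

Besides the shell and the picture viewer there is one more tool, called after "Call:" by a JSON object that holds its "api" and its "payload", one argument or row to a line. drive_tool: Moves the arm, as the interface text tells. Its arguments: {"type":"object","properties":{"deltas":{"type":"string"}},"required":["deltas"]}

```bash
mkdir -p pics; cat > h.py <<'E'
import numpy as np, cv2
from cell import ctrl, imaging, models
def K(p):
    h,w=p["color"].shape[:2]; f=h/2/np.tan(np.radians(p["vfov"])/2); return f,p["cx"],p["cy"],p["k1"]
def ray(p,uv):
    f,cx,cy,k=K(p); d=np.array([(uv[0]-cx)/f,(uv[1]-cy)/f]); s=d.copy()
    for _ in range(50): s=d/(1+k*(s@s))
    return np.array([s[0],s[1],1.0])
def at_range(p,uv,z=None):
    if z is None: z=p["range_z"][int(round(uv[1])),int(round(uv[0]))]
    E=np.array(p["extrinsics"]); return E[:3,:3]@(ray(p,uv)*z)+E[:3,3]
def at_z(p,uv,Z):
    E=np.array(p["extrinsics"]); d=E[:3,:3]@ray(p,uv); o=E[:3,3]; return o+d*(Z-o[2])/d[2]
def proj(p,P):
    f,cx,cy,k=K(p);E=np.array(p["extrinsics"]); c=E[:3,:3].T@(np.array(P)-E[:3,3]); s=c[:2]/c[2]; s=s*(1+k*(s@s)); return s*f+[cx,cy]
def save(p,name): cv2.imwrite(f"pics/{name}.png",cv2.cvtColor(p["color"],cv2.COLOR_RGB2BGR))
E
python3 - <<'E'
from h import *
np.set_printoptions(precision=1,suppress=True)
print(ctrl.read_state(),ctrl.grip_point_offset)
Z=dict(axle=55,axle_nose=55,axle_collar=55,axle_handle=55,rack=0,sheeter=0,bore_mouth=85,cam_axis=85,crank_grip=158,flour_jar=0,drive_handle=0)
for n in ["scene","side","wrist"]:
    p=imaging.get_image(n); save(p,n+"0"); print(n,p["vfov"],p["cx"],p["cy"],p["k1"],np.array(p["extrinsics"]).tolist())
    for t in Z:
        for r in models.landmark_of(p,t)[:2]:
            print(t,r["score"],np.round(r["point"],1),at_z(p,r["point"],Z[t]),at_range(p,r["point"]))
E
```

```text
{'clock': 0.0, 'qpos': array([ 1.1,  0.6,  0. ,  1.5, -0. ,  1. , -0. ]), 'qd': array([-0., -0.,  0., -0., -0.,  0.,  0.]), 'tau': array([  0. , -56.3,   1.2, -19.3,   0. ,   0. ,  -0. ]), 'eef_pos': array([ 250.4, -599.1,  230.4]), 'tool_rot': array([-3.1,  0. ,  0.4]), 'force': array([ 0.7, -0.1, -0. ]), 'torque': array([ 0., -0.,  0.]), 'width': 85.41297765587407} 18.700000000000003
scene 42.643662554369875 282.5719623143568 203.3904907302262 -0.013239434665880397 [[0.869226526717555, 0.4020229038424471, -0.28778955859555194, 974.344982547081], [0.49435510329287885, -0.7156975051176194, 0.4933458351062692, -662.0208468462854], [-0.007633943857738079, -0.5710995236861099, -0.8208453307089438, 1239.638470144699], [0.0, 0.0, 0.0, 1.0]]
axle 0.74 [195.8 300.8] [ 518.4 -297.7   55. ] [ 520.8 -299.6   61.2]
axle_nose 0.56 [225.2 279.8] [ 549.2 -216.5   55. ] [ 549.7 -217.    56.3]
axle_collar 0.83 [174.7 318.3] [ 500.8 -358.7   55. ] [ 504.3 -360.9   63.6]
axle_collar 0.53 [197.8 298. ] [ 518.5 -289.4   55. ] [ 521.3 -291.7   62.3]
axle_handle 0.73 [166.8 326.6] [ 497.  -384.3   55. ] [
[... 1620 characters left out ...]
162.8] [ 545.5 -172.    85. ] [ 554.7 -246.5    4.3]
cam_axis 0.84 [261.1 235.2] [620.5 113.8  85. ] [619.1 118.9  92.7]
cam_axis 0.4 [301.8 342. ] [461.5 394.9  85. ] [464.3 365.7  14.6]
crank_grip 0.58 [246.4 203.5] [667.4  70.  158. ] [664.   80.7 172.1]
flour_jar 0.86 [253.8 167.6] [ 716.3 -198.1    0. ] [ 702.9 -150.7   54. ]
wrist 60.825809234766666 286.7830048125789 212.87082772706697 -0.016185992083147777 [[0.38510863083573466, -0.8909592240677314, -0.24058886820559525, 311.57995169742986], [-0.9228712327861717, -0.37174287678396606, -0.10057793622912765, -573.8153093548428], [0.00017364203209090486, 0.26076597670901097, -0.9654020277788097, 372.99653277697627], [0.0, 0.0, 0.0, 1.0]]
```

View pics/scene0.png

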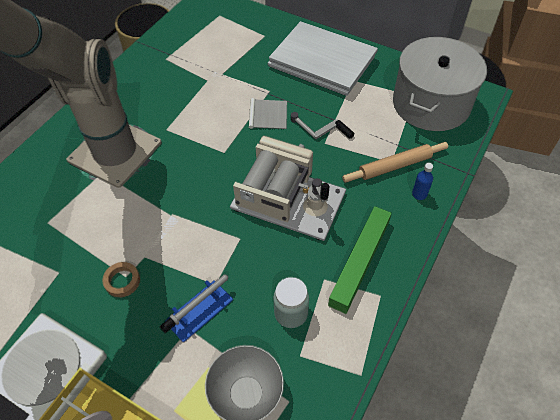

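View pics/side0.png

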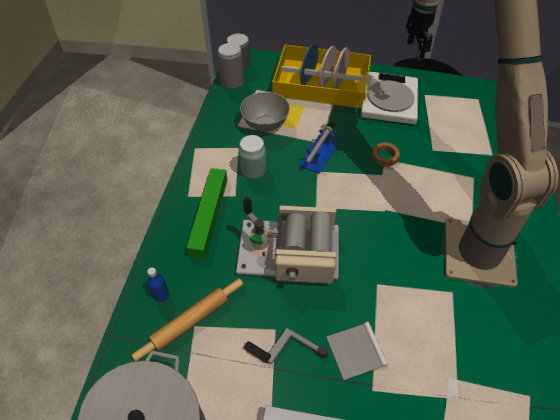

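View pics/wrist0.png

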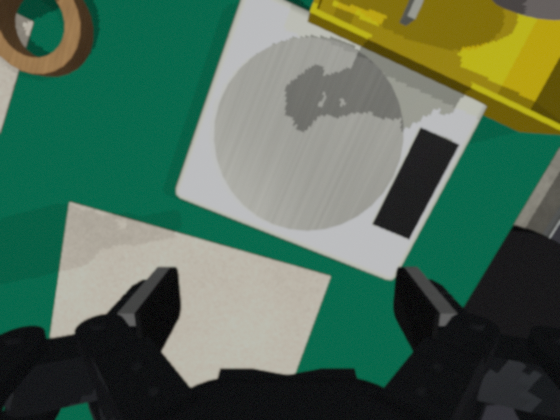

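The scene view shows the axle on its blue rack, with the handle at about (167,326) and the nose at (226,279). The sheeter is at about (280,195), the crank knob at (325,190), the jar at (292,302) and the drive handle at (320,127). Next I'll go above the axle for a close look.

```bash
cat >> h.py <<'E'
from scipy.spatial.transform import Rotation as Ro
import json
# commanded pose kept in cmd.json: pos, R
def cmd_init():
    s=ctrl.read_state(); R=Ro.from_euler('xyz',s["tool_rot"]).as_matrix(); return s["eef_pos"],R
def delta(target,yawdeg):
    """target TCP world mm, yaw of tool x axis world deg -> shift (m) in tool axes, turn deg (from measured pose)"""
    p,R=cmd_init(); d=R.T@(np.array(target)-p)/1000
    y=np.degrees(np.arctan2(R[1,0],R[0,0])); t=-(yawdeg-y); t=(t+180)%360-180
    return np.round(d,4),round(t,2)
E
python3 - <<'E'
from h import *
s=ctrl.read_state(); print(s["tool_rot"].round(4),s["eef_pos"]); print(cmd_init()[1].round(4))
print(delta([500,-330,260],73.5))
E
```

```text
[-3.1415e+00 -1.0000e-04  3.9570e-01] [ 250.63001728 -599.72774927  231.28336199]
[[ 9.227e-01  3.855e-01  0.000e+00]
 [ 3.855e-01 -9.227e-01  1.000e-04]
 [ 1.000e-04 -1.000e-04 -1.000e+00]]
(array([ 0.3341, -0.1528, -0.0287]), np.float64(-50.83))
```

Call:
{"api": "drive_tool", "payload": {
  "deltas": "0.057 -0.03 -0.03 -10 0.085; 0.115 -0.055 -0.03 -20 0.085; 0.172 -0.085 -0.03 -30 0.085; 0.23 -0.115 -0.03 -40 0.085; 0.285 -0.14 -0.03 -50 0.085; 0.342 -0.17 -0.03 -50.8 0.085; 0.367 -0.174 -0.03 -50.8 0.085; 0.367 -0.174 -0.03 -50.8 0.085; 0.367 -0.174 -0.03 -50.8 0.085"
}}

```text
clock: 2.92
eef_pos: [521.4, -298.6, 261.2]
tool_rot: [-3.141, 0.001, 1.282]
force: [0.7, -0.6, 0.1]
width: 85.1
```

```bash
python3 - <<'E'
from h import *
np.set_printoptions(precision=1,suppress=True)
p=imaging.get_image("wrist"); save(p,"w1"); s=ctrl.read_state(); print(s["eef_pos"],s["tool_rot"],s["clock"])
for t,z in dict(axle=55,axle_nose=55,axle_collar=55,axle_handle=55,rack=0).items():
    for r in models.landmark_of(p,t)[:2]:
        print(t,r["score"],np.round(r["point"],1),at_z(p,r["point"],z),at_range(p,r["point"]))
E
```

```text
[ 521.  -299.1  261.2] [-3.1  0.   1.3] 2.975
axle 0.96 [282.5 184.2] [ 517.7 -295.9   55. ] [ 518.1 -294.7   61.9]
axle 0.2 [285.1  79.9] [ 547.9 -203.6   55. ] [ 549.2 -198.6   -1.7]
axle_nose 0.82 [286.  83.] [ 548.  -206.5   55. ] [ 549.1 -202.1    1. ]
axle_collar 0.94 [282.8 243.8] [ 500.  -355.7   55. ] [ 500.8 -353.3   61.8]
axle_handle 0.67 [285.4 267.2] [ 495.1 -381.4   55. ] [ 496.3 -377.3   64.7]
rack 0.87 [282.8 178.5] [ 516.3 -299.3    0. ] [ 520.1 -289.2   63.5]
```

View pics/w1.png

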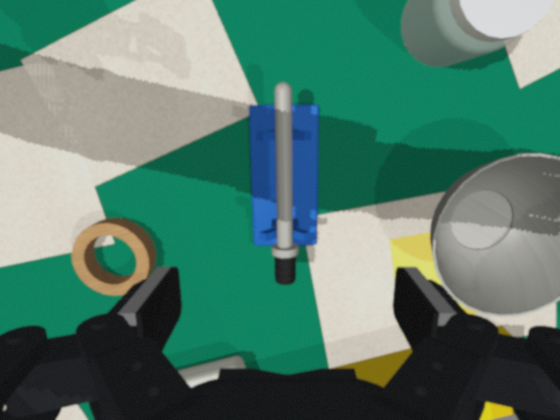

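The wrist view shows the axle running straight up the picture, nose (284,85), collar (285,250), handle (285,270), with the rack uprights at rows of about 133 and 230. I'll fit its line.

```bash
cat >> h.py <<'E'
def cloud(p,u0,u1,v0,v1):
    E=np.array(p["extrinsics"]); out=[];col=[]
    for v in range(v0,v1):
        for u in range(u0,u1):
            z=p["range_z"][v,u]
            if z>0: out.append(E[:3,:3]@(ray(p,(u,v))*z)+E[:3,3]); col.append((u,v))
    return np.array(out),np.array(col)
E
python3 - <<'E'
from h import *
np.set_printoptions(precision=1,suppress=True)
p=imaging.get_image("wrist")
# edges of stem per row: brightness gray vs blue
P,c=cloud(p,265,305,95,285)
for v in range(90,285,8):
    m=(c[:,1]==v); q=P[m]; k=(q[:,2]>46)
    row=p["color"][v,265:305].astype(int); sat=row.max(1)-row.min(1)
    g=np.where(sat<40)[0]+265
    pr=[at_z(p,(g.min(),v),55),at_z(p,(g.max(),v),55)] if len(g) else []
    print(v,g.min() if len(g) else 0,g.max() if len(g) else 0, (pr[0]+pr[1])/2 if len(g) else '', q[k].mean(0) if k.any() else '', q[:,2].max())
E
```

```text
Traceback (most recent call last):
ValueError: zero-size array to reduction operation maximum which has no identity
```

```bash
python3 - <<'E'
from h import *
np.set_printoptions(precision=1,suppress=True)
p=imaging.get_image("wrist")
M=[]
for v in range(90,285,6):
    row=p["color"][v,265:305].astype(int); sat=row.max(1)-row.min(1)
    g=np.where(sat<35)[0]+265
    if len(g)==0: continue
    a,b=at_z(p,(g.min()-.5,v),55),at_z(p,(g.max()+.5,v),55); m=(a+b)/2
    z=p["range_z"][v,g]; hz=[at_range(p,(u,v))[2] for u in g if p["range_z"][v,u]>0]
    print(v,g.min(),g.max(),np.linalg.norm(a-b).round(1),m,np.max(hz) if hz else '')
    if np.linalg.norm(a-b)<24: M.append(m)
M=np.array(M); f=cv2.fitLine(M[:,:2].astype(np.float32),cv2.DIST_HUBER,0,.01,.01).ravel(); print(f,np.degrees(np.arctan2(f[1],f[0])))
E
```

```text
90 274 290 15.7 [ 543.2 -211.    55. ] 62.38611938454511
96 274 290 15.8 [ 541.6 -216.1   55. ] 63.22053032799124
102 274 290 15.8 [ 540.1 -221.2   55. ] 63.09675411523426
108 275 290 15.0 [ 539.  -226.5   55. ] 63.28708281376754
114 275 290 15.0 [ 537.4 -231.7   55. ] 63.2838677926149
120 275 290 15.1 [ 535.8 -236.9   55. ] 61.988912980105454
126 275 291 16.1 [ 534.7 -242.3   55. ] 62.65121125706236
132 275 291 16.2 [ 533.1 -247.6   55. ] 62.342677917577305
138 275 291 16.2 [ 531.5 -253.    55. ] 63.134472791429516
144 276 290 14.4 [ 529.9 -258.4   55. ] 63.479990444519274
150 276 290 14.4 [ 528.2 -263.8   55. ] 62.95186535532423
156 276 290 14.5 [ 526.6 -269.3   55. ] 62.95122659837136
162 276 290 14.6 [ 524.9 -274.9   55. ] 62.11267092674581
168 276 291 15.6 [ 523.7 -280.6   55. ] 61.68361715130612
174 276 291 15.7 [ 522.  -286.2   55. ] 62.674057691478595
180 276 291 15.7 [ 520.3 -291.9   55. ] 63.228653308635785
186 276 291 15.8 [ 518.5 -297.7   55. ] 62.87832410095342
192 277 291 14.9 [ 517.3 -303.6   55. ] 61.73808298893755
198 277 291 15.0 [ 515.5 -309.4   55. ] 63.6868781023
[... 159 characters left out ...]
 ] 63.74221884073114
222 276 292 17.3 [ 508.3 -333.3   55. ] 62.860070348159525
228 276 292 17.3 [ 506.5 -339.4   55. ] 62.192470615015566
234 277 291 15.4 [ 504.6 -345.6   55. ] 62.44453027756907
240 277 291 15.4 [ 502.7 -351.8   55. ] 62.122551712114216
246 272 297 26.9 [ 501.3 -358.3   55. ] 62.31825286080419
252 272 297 27.0 [ 499.4 -364.6   55. ] 68.67390545057242
258 275 294 20.9 [ 497.5 -371.    55. ] 65.08187014667806
264 275 293 19.9 [ 495.1 -377.3   55. ] 67.27302203661037
270 275 293 20.0 [ 493.1 -383.9   55. ] 65.45173903857477
276 276 294 20.1 [ 492.1 -390.8   55. ] 65.96698157562747
282 277 292 17.0 [ 489.6 -397.3   55. ] 66.02774131432926
[   0.3    1.   518.3 -298.3] 73.97717
```

```bash
python3 - <<'E'
from h import *
print(cmd_init()[0],ctrl.read_state()["tool_rot"]); print(delta([514,-313.3,36],74))
E
```

```text
[ 521.81650058 -298.22983693  261.37780129] [3.14154811e+00 7.15824497e-05 1.28142759e+00]
(array([-0.0167, -0.0032,  0.2254]), np.float64(-0.58))
```

Call:
{"api": "drive_tool", "payload": {
  "deltas": "-0.017 -0.0034 0.05 -0.5 0.06; -0.017 -0.0034 0.105 -0.5 0.06; -0.017 -0.0034 0.155 -0.5 0.06; -0.017 -0.0034 0.195 -0.5 0.06; -0.017 -0.0034 0.225 -0.5 0.06; -0.017 -0.0034 0.225 -0.5 0.06; -0.017 -0.0034 0.225 -0.5 0.01; -0.017 -0.0034 0.225 -0.5 0.01; -0.017 -0.0034 0.225 -0.5 0.01; -0.017 -0.0034 0.225 -0.5 0.01; -0.017 -0.0034 0.225 -0.5 0.01; -0.017 -0.0034 0.225 -0.5 0.01"
}}

```text
clock: 4.82
eef_pos: [514.1, -313.4, 38.0]
tool_rot: [3.141, 0.001, 1.291]
force: [-2.7, -0.5, 6.5]
width: 14.1
```

Call:
{"api": "drive_tool", "payload": {
  "deltas": "0 0 -0.02 0 0.01; 0 0 -0.05 0 0.01; 0 0 -0.1 0 0.01; 0 0 -0.15 0 0.01; 0 0 -0.15 0 0.01; 0 0 -0.15 0 0.01"
}}

```text
clock: 5.58
eef_pos: [513.5, -312.9, 186.8]
tool_rot: [-3.142, 0.0, 1.291]
force: [-0.5, 0.9, -2.6]
width: 14.1
```

```bash
python3 - <<'E'
from h import *
np.set_printoptions(precision=1,suppress=True)
for n in ["wrist","scene","side"]:
    p=imaging.get_image(n); save(p,n+"2"); print(n)
    if n=="wrist": s=ctrl.read_state(); print(s["eef_pos"],s["tool_rot"],s["clock"],s["width"],s["force"])
    for t,z in dict(axle_nose=203,axle_collar=203,axle_handle=203,bore_mouth=85,cam_axis=85,crank_grip=158,sheeter=0).items():
      for r in models.landmark_of(p,t)[:1]:
        print(t,r["score"],np.round(r["point"],1),at_z(p,r["point"],z),at_range(p,r["point"]))
E
```

```text
wrist
[ 513.1 -312.6  185.8] [-3.1 -0.   1.3] 5.625 14.247773332858396 [-0.7 -0.1 -2.9]
scene
axle_nose 0.86 [219.1 247.1] [ 546.3 -211.1  203. ] [ 548.1 -212.9  207.2]
axle_collar 0.71 [165.6 293.3] [ 510.  -360.5  203. ] [ 513.8 -363.   211.5]
axle_handle 0.94 [151.3 296.5] [ 488.2 -381.3  203. ] [ 490.5 -382.6  207.9]
bore_mouth 0.94 [247.9 193.8] [474.1  13.9  85. ] [478.6   7.8  95.4]
cam_axis 0.9 [313.6 191.3] [622.  106.3  85. ] [626.   97.6  98.1]
crank_grip 0.59 [325.5 191.1] [669.8  72.7 158. ] [673.1  64.8 169.7]
sheeter 0.62 [276.4 200.3] [519.3  83.7   0. ] [558.   20.4 105.3]
side
axle_nose 0.71 [306.8 125.7] [ 551.4 -209.4  203. ] [ 578.  -421.     5.1]
axle_collar 0.47 [331.2  97.1] [ 497.6 -351.8  203. ] [ 495.1 -313.6  234.5]
axle_handle 0.7 [334.3  93.8] [ 490.1 -369.6  203. ] [ 489.1 -352.3  217. ]
bore_mouth 0.83 [319.2 210.9] [477.9   2.4  85. ] [476.5  21.3 109.6]
cam_axis 0.71 [259.2 235.3] [625.5 115.1  85. ] [624.4 118.9  90.7]
crank_grip 0.4 [249.2 205.5] [658.6  75.2 158. ] [656.6  81.7 166.6]
sheeter 0.63 [298.8 251.4] [518.7  91.8   0. ] [509.6 159.8 106.7]
```

View pics/wrist2.png

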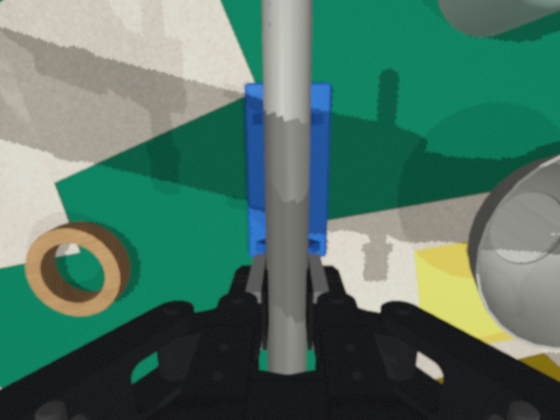

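View pics/scene2.png

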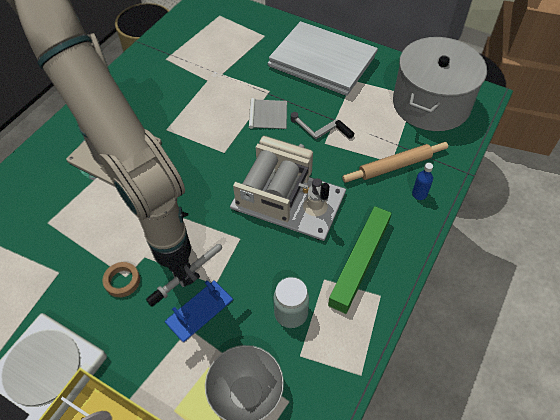

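The axle is held level in the jaws and clear of the rack (wrist picture: stem column ~287). Now I'll move above the sheeter to localise the bore precisely.

```bash
python3 - <<'E'
from h import *
np.set_printoptions(precision=2,suppress=True)
p=imaging.get_image("wrist")
for v in range(0,260,20):
    print(v,[round(float(at_range(p,(u,v))[2]),1) for u in (283,287,291)], end=' ')
    row=cv2.GaussianBlur(p["color"],(3,3),0)[v,240:340].astype(int); sat=row.max(1)-row.min(1); g=np.where(sat<30)[0]+240; print(g.min(),g.max())
print(cmd_init()[0]); print(delta([545,45,320],98.5))
E
```

```text
0 [210.3, 209.0, 209.7] 262 311
20 [211.0, 210.7, 210.1] 262 311
40 [210.2, 209.9, 211.1] 263 310
60 [209.6, 210.3, 209.5] 240 310
80 [210.0, 209.6, 209.7] 240 310
100 [210.9, 210.0, 209.9] 264 309
120 [211.0, 209.1, 209.1] 264 309
140 [210.4, 210.5, 210.2] 265 309
160 [210.0, 210.4, 209.2] 265 308
180 [210.2, 209.5, 209.5] 266 308
200 [210.5, 211.2, 208.9] 266 307
220 [209.4, 209.6, 210.1] 267 339
240 [209.7, 210.5, 211.6] 266 339
[ 514.11 -313.06  186.34]
(array([ 0.35, -0.07, -0.13]), np.float64(-24.52))
```

Call:
{"api": "drive_tool", "payload": {
  "deltas": "0.03 -0.005 -0.05 -5 0.01; 0.08 -0.015 -0.08 -10 0.01; 0.13 -0.025 -0.11 -15 0.01; 0.18 -0.035 -0.134 -20 0.01; 0.23 -0.045 -0.134 -24.5 0.01; 0.28 -0.055 -0.134 -24.5 0.01; 0.32 -0.065 -0.134 -24.5 0.01; 0.35 -0.07 -0.134 -24.5 0.01; 0.35 -0.07 -0.134 -24.5 0.01; 0.35 -0.07 -0.134 -24.5 0.01; 0.35 -0.07 -0.134 -24.5 0.01"
}}

```text
clock: 8.2
eef_pos: [543.4, 41.1, 320.2]
tool_rot: [-3.141, 0.001, 1.716]
force: [0.7, -0.5, -3.0]
width: 13.7
```

```bash
python3 - <<'E'
from h import *
np.set_printoptions(precision=1,suppress=True)
p=imaging.get_image("wrist"); save(p,"w3"); s=ctrl.read_state(); print(s["eef_pos"],s["tool_rot"],s["clock"],s["width"],s["force"])
np.savez("w3.npz",**{k:np.array(v) for k,v in p.items()})
for t,z in dict(bore_mouth=85,cam_axis=85,crank_grip=158,sheeter=0).items():
      for r in models.landmark_of(p,t)[:1]:
        print(t,r["score"],np.round(r["point"],1),at_z(p,r["point"],z),at_range(p,r["point"]))
E
```

```text
[543.4  41.2 320.2] [-3.1  0.   1.7] 8.25 14.230517512586903 [ 0.6 -0.  -2.8]
bore_mouth 0.61 [218.9 203.3] [474.3   5.8  85. ] [478.1  12.3 109.3]
cam_axis 0.79 [376.1 131.9] [627.2 104.6  85. ] [616.3 104.9 129.1]
crank_grip 0.77 [433.  178.1] [665.7  74.2 158. ] [657.2  76.3 177.7]
```

View pics/w3.png

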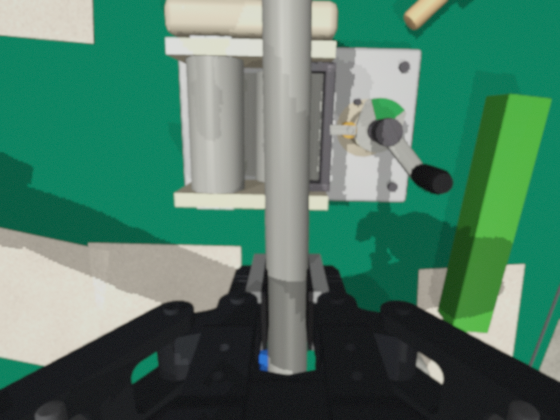

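The overhead view shows the near roller at columns 188–243 and rows 58–192, the side plates at rows 46 and 200, the cam axis at (378,131) and the knob at (433,180). The bore runs through the near roller, so I'll fit the roller axis.

```bash
cat > fit.py <<'E'
from h import *
from scipy.optimize import least_squares
np.set_printoptions(precision=2,suppress=True)
d=np.load("w3.npz"); p={k:d[k] for k in d.files}
for k in("vfov","cx","cy","k1"): p[k]=float(p[k])
P,c=cloud(p,170,262,30,230)
# roller region
m=(c[:,0]>198)&(c[:,0]<236)&(c[:,1]>68)&(c[:,1]<184); Q=P[m]; Q=Q[(Q[:,2]>70)]
print(len(Q),Q.min(0),Q.max(0))
def res(a):
    x0,th,z0,r,ph=a; dv=np.array([np.cos(th)*np.cos(ph),np.sin(th)*np.cos(ph),np.sin(ph)]); o=np.array([x0,80,z0]); w=Q-o
    return np.linalg.norm(np.cross(w,dv),axis=1)-r
s=least_squares(res,[465,np.radians(98.5),85,25,0],loss="huber",f_scale=1.5); x0,th,z0,r,ph=s.x
print("axis x at y=80",x0,"yaw",np.degrees(th),"z",z0,"r",r,"slope",np.degrees(ph),np.std(s.fun))
# plate top points
T=P[(P[:,2]>102)&(P[:,2]<120)]; 
t=np.array([np.cos(th),np.sin(th)]); al=(T[:,:2])@t
h,e=np.histogram(al,bins=np.arange(al.min(),al.max(),2)); print([(round(float(a),0),int(b)) for a,b in zip(e,h) if b>15])
print("mouth-guess at along:", np.array([474,5.8])@t, "height plate",np.median(T[:,2]))
# edge columns of roller per row by color
E
python3 fit.py
```

```text
4238 [447.68  30.06  98.33] [491.1  142.63 113.98]
axis x at y=80 464.4515451074919 yaw 96.9427242121555 z 84.92823435135104 r 27.09061417808618 slope 0.012828242263442655 0.715549930577491
[(-52.0, 50), (-50.0, 85), (-48.0, 157), (-46.0, 172), (-44.0, 168), (-42.0, 166), (-40.0, 165), (-38.0, 175), (-36.0, 193), (-34.0, 78), (-32.0, 84), (-30.0, 82), (-28.0, 84), (-26.0, 81), (-24.0, 79), (-22.0, 81), (-20.0, 88), (-18.0, 85), (-16.0, 87), (-14.0, 84), (-12.0, 86), (-10.0, 85), (-8.0, 87), (-6.0, 85), (-4.0, 90), (-2.0, 85), (-0.0, 87), (2.0, 88), (4.0, 85), (6.0, 89), (8.0, 89), (10.0, 96), (12.0, 92), (14.0, 100), (16.0, 87), (18.0, 91), (20.0, 88), (22.0, 90), (24.0, 92), (26.0, 91), (28.0, 94), (30.0, 97), (32.0, 103), (34.0, 91), (36.0, 92), (38.0, 97), (40.0, 96), (42.0, 98), (44.0, 96), (46.0, 93), (48.0, 103), (50.0, 102), (52.0, 96), (54.0, 93), (56.0, 93), (58.0, 113), (60.0, 96), (62.0, 89), (64.0, 97), (66.0, 114), (68.0, 106), (70.0, 92), (72.0, 99), (74.0, 113), (76.0, 103), (78.0, 96), (80.0, 114), (82.0, 98), (84.0, 100), (86.0, 107), (88.0, 100), (90.0, 104), (92.0, 85), (94.0, 247), (96.0, 221), (98.0, 211), (100.0, 218), (102.0, 217), (104.0, 224), (106.0, 215), (108.0, 100), (110.0, 187), (112.0, 323)]
mouth-guess at along: -51.53826587053369 height plate 109.20408053129816
```

```bash
cat > lat.py <<'E'
from h import *
def axle_in_tool(p,s,zoff=16.5,rows=range(10,245,15)):
    R=Ro.from_euler('xyz',s["tool_rot"]).as_matrix(); out=[]
    img=cv2.GaussianBlur(p["color"],(3,3),0).astype(int).max(2) if 0 else p["color"].astype(int)
    for v in rows:
        rz=p["range_z"][v,250:325]; g=np.where((rz>0)&(rz<160))[0]+250   # axle is near
        if len(g)<20: continue
        a,b=at_z(p,(g.min()-.5,v),s["eef_pos"][2]+zoff),at_z(p,(g.max()+.5,v),s["eef_pos"][2]+zoff)
        out.append(np.r_[v,g.min(),g.max(),np.linalg.norm(a-b),R.T@((a+b)/2-s["eef_pos"])])
    return np.array(out)
E
python3 - <<'E'
from lat import *
np.set_printoptions(precision=2,suppress=True)
p=imaging.get_image("wrist"); s=ctrl.read_state(); print(s["eef_pos"],s["tool_rot"])
print(axle_in_tool(p,s))
E
```

```text
[543.45  42.25 320.35] [3.14 0.   1.72]
[[ 10.   261.   311.    16.1   98.76  -0.02 -16.51]
 [ 25.   262.   311.    15.93  94.43   0.13 -16.51]
 [ 40.   262.   311.    16.08  90.02   0.13 -16.5 ]
 [ 55.   262.   310.    15.91  85.53  -0.04 -16.5 ]
 [ 70.   262.   310.    16.07  80.95  -0.04 -16.5 ]
 [ 85.   263.   310.    15.89  76.28   0.12 -16.5 ]
 [100.   263.   310.    16.05  71.53   0.11 -16.5 ]
 [115.   263.   309.    15.88  66.68  -0.06 -16.5 ]
 [130.   264.   309.    15.7   61.73   0.11 -16.5 ]
 [145.   264.   309.    15.87  56.67   0.1  -16.5 ]
 [160.   264.   309.    16.04  51.52   0.1  -16.5 ]
 [175.   264.   308.    15.86  46.25  -0.08 -16.5 ]
 [190.   265.   308.    15.68  40.86   0.09 -16.5 ]
 [205.   265.   308.    15.85  35.36   0.08 -16.5 ]
 [220.   265.   308.    16.03  29.73   0.08 -16.5 ]
 [235.   265.   307.    15.85  23.97  -0.11 -16.5 ]]
```

The roller fit gives an axis yaw of 96.9°, z 84.9 and mouth about (473.6, 5.3), which agrees with the network. The held axle lies along tool x to within 0.1 mm and sits 16.5 mm above the TCP.

```bash
python3 - <<'E'
from h import *
print(cmd_init()[0]); print(delta([490.5,-133.7,160],96.94),delta([490.5,-133.7,68.5],96.94))
E
```

```text
[543.44675258  42.25426942 320.34852064]
(array([-0.1663, -0.0782,  0.1604]), np.float64(1.49)) (array([-0.1663, -0.0782,  0.2519]), np.float64(1.49))
```

Call:
{"api": "drive_tool", "payload": {
  "deltas": "-0.03 -0.015 0 0 0.01; -0.08 -0.04 0 1.5 0.01; -0.13 -0.06 0.02 1.5 0.01; -0.167 -0.078 0.06 1.5 0.01; -0.167 -0.078 0.11 1.5 0.01; -0.167 -0.078 0.16 1.5 0.01; -0.167 -0.078 0.2 1.5 0.01; -0.167 -0.078 0.235 1.5 0.01; -0.167 -0.078 0.2515 1.5 0.01; -0.167 -0.078 0.2515 1.5 0.01; -0.167 -0.078 0.2515 1.5 0.01"
}}

```text
clock: 9.88
eef_pos: [491.7, -134.1, 69.5]
tool_rot: [3.14, 0.0, 1.692]
force: [0.1, 0.0, -2.8]
width: 13.5
```

```bash
python3 - <<'E'
from lat import *
np.set_printoptions(precision=2,suppress=True)
p=imaging.get_image("wrist"); save(p,"w4"); s=ctrl.read_state(); print(s["eef_pos"],s["tool_rot"],s["force"],s["clock"])
print(axle_in_tool(p,s,rows=range(10,245,60)))
print(delta([490.5,-133.7,68.5],96.94))
p=imaging.get_image("side"); save(p,"s4")
p=imaging.get_image("scene"); save(p,"c4")
s=ctrl.read_state(); print(s["eef_pos"],s["tool_rot"]); print(delta([490.5,-133.7,68.5],96.94))
E
```

```text
[ 491.82 -134.16   69.77] [3.14 0.   1.69] [-0.53 -0.   -2.19] 9.925
[[ 10.   261.   311.    16.07  98.9   -0.1  -16.56]
 [ 70.   262.   310.    16.04  81.12  -0.11 -16.55]
 [130.   263.   309.    16.01  61.93  -0.13 -16.54]
 [190.   264.   308.    16.    41.11  -0.15 -16.52]]
(array([ 0., -0.,  0.]), np.float64(0.03))
[ 491.67 -134.21   69.82] [3.14 0.   1.69]
(array([ 0., -0.,  0.]), np.float64(0.03))
```

View pics/w4.png

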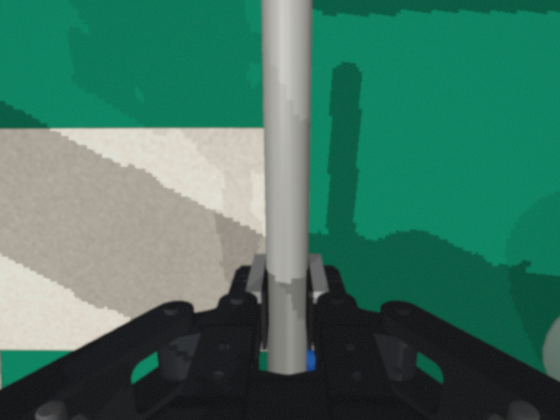

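View pics/c4.png

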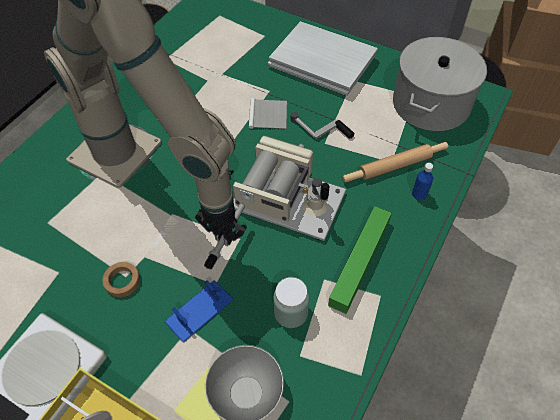

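Nose is about 25 mm short of the mouth. I'll correct the 1.1 mm lateral and height errors, then advance gently.

Call:
{"api": "drive_tool", "payload": {
  "deltas": "0 -0.0011 0.0012 0 0.01; 0.005 -0.0011 0.0012 0 0.01; 0.012 -0.0011 0.0012 0 0.01; 0.018 -0.0011 0.0012 0 0.01; 0.024 -0.0011 0.0012 0 0.01; 0.03 -0.0011 0.0012 0 0.01; 0.034 -0.0011 0.0012 0 0.01; 0.034 -0.0011 0.0012 0 0.01"
}}

```text
clock: 11.02
eef_pos: [485.7, -100.0, 67.6]
tool_rot: [3.142, -0.0, 1.693]
force: [-0.0, -0.1, -2.4]
width: 14.0
```

```bash
python3 - <<'E'
from lat import *
np.set_printoptions(precision=2,suppress=True)
p=imaging.get_image("wrist"); save(p,"w5"); s=ctrl.read_state(); print(s["eef_pos"],s["tool_rot"],s["force"],s["torque"],s["clock"])
print(axle_in_tool(p,s,rows=range(10,245,60)))
p=imaging.get_image("side"); save(p,"s5")
E
```

```text
[ 485.7  -100.38   67.63] [3.14 0.   1.69] [-0.84 -0.2  -2.98] [-0.08  0.02  0.01] 11.075
[[ 10.   250.   324.    23.68  99.32   0.28 -16.52]
 [ 70.   262.   310.    16.07  81.49  -0.04 -16.51]
 [130.   263.   309.    16.05  62.27  -0.05 -16.51]
 [190.   264.   308.    16.04  41.4   -0.06 -16.51]]
```

View pics/w5.png

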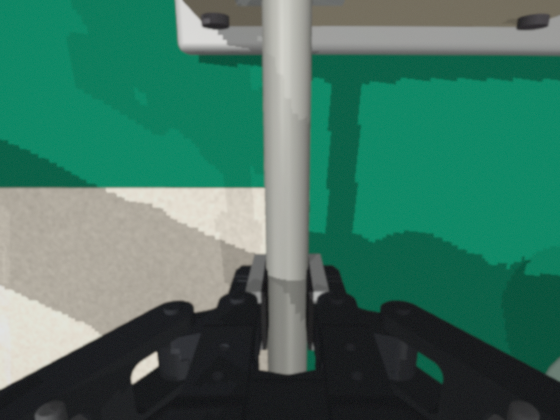

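```bash
python3 - <<'E'
import cv2
a=cv2.imread("pics/w5.png")[0:40,210:370]; cv2.imwrite("pics/w5z.png",cv2.resize(a,None,fx=5,fy=5,interpolation=cv2.INTER_NEAREST))
a=cv2.imread("pics/s5.png")[150:260,260:400]; cv2.imwrite("pics/s5z.png",cv2.resize(a,None,fx=5,fy=5,interpolation=cv2.INTER_CUBIC))
E
```

```text
(no output)
```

View pics/w5z.png

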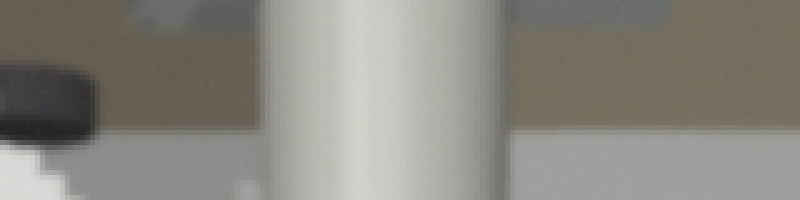

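View pics/s5z.png

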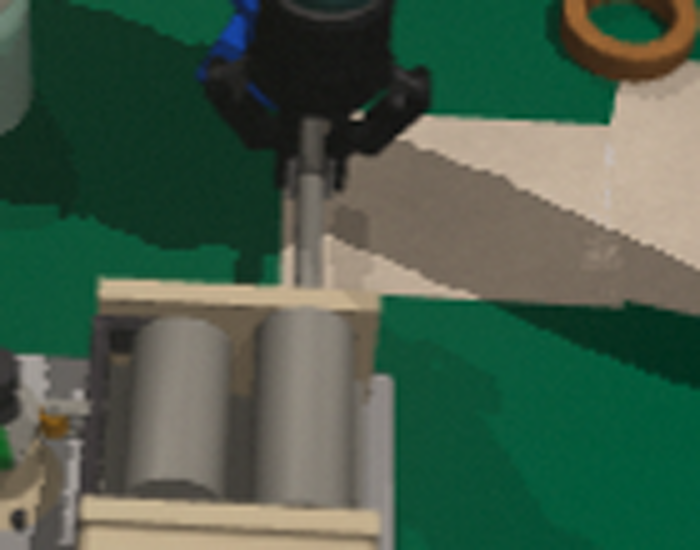

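No contact force so far, and the nose should be about 9 mm in. The block's edges (236–344) are centred about 1 mm right of the stem, so I'll correct by 0.8 mm and continue.

Call:
{"api": "drive_tool", "payload": {
  "deltas": "0 0.0008 -0.0006 0 0.01; 0.006 0.0008 -0.0006 0 0.01; 0.012 0.0008 -0.0006 0 0.01; 0.018 0.0008 -0.0006 0 0.01; 0.022 0.0008 -0.0006 0 0.01; 0.022 0.0008 -0.0006 0 0.01"
}}

```text
clock: 11.88
eef_pos: [483.8, -77.9, 68.2]
tool_rot: [3.142, -0.0, 1.693]
force: [0.4, 0.7, -1.8]
width: 14.4
```

```bash
python3 - <<'E'
from lat import *
np.set_printoptions(precision=2,suppress=True)
p=imaging.get_image("wrist"); save(p,"w6"); s=ctrl.read_state(); print(s["eef_pos"],s["tool_rot"],s["force"],s["torque"],s["clock"])
print(axle_in_tool(p,s,rows=range(100,245,30)))
a=cv2.imread("pics/w6.png")[0:120,190:390]; cv2.imwrite("pics/w6z.png",cv2.resize(a,None,fx=4,fy=4,interpolation=cv2.INTER_CUBIC))
E
```

```text
[483.79 -78.31  68.25] [-3.14  0.    1.69] [-0.93  0.12 -2.49] [-0.07 -0.04  0.01] 11.925
[[100.   263.   310.    16.06  72.06   0.12 -16.51]
 [130.   263.   309.    16.05  62.26  -0.05 -16.51]
 [160.   264.   309.    16.04  52.04   0.12 -16.51]
 [190.   264.   308.    16.04  41.39  -0.06 -16.5 ]
 [220.   265.   308.    16.04  30.26   0.12 -16.5 ]]
```

View pics/w6z.png

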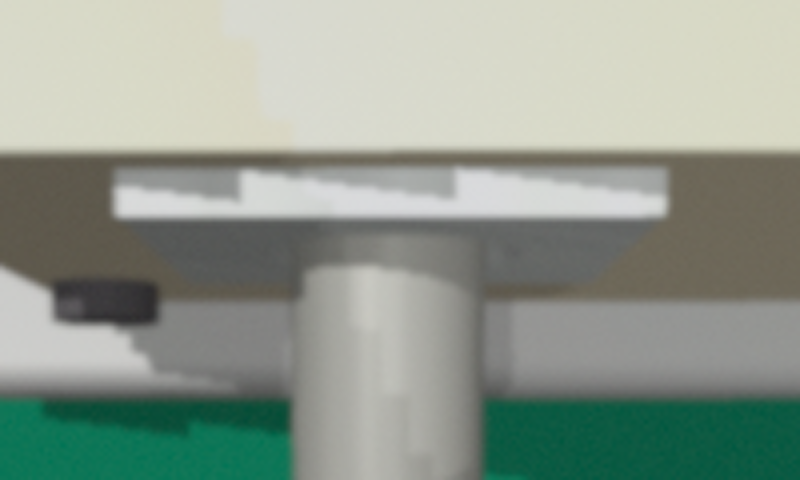

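The stem has entered the block centrally (block 218–357, stem 263–310) with no load. I'll push it to about 90 mm depth.

Call:
{"api": "drive_tool", "payload": {
  "deltas": "0.008 0 0 0 0.01; 0.016 0 0 0 0.01; 0.024 0 0 0 0.01; 0.032 0 0 0 0.01; 0.04 0 0 0 0.01; 0.048 0 0 0 0.01; 0.055 0 0 0 0.01; 0.06 0 0 0 0.01; 0.06 0 0 0 0.01"
}}

```text
clock: 13.05
eef_pos: [476.5, -18.5, 68.2]
tool_rot: [3.141, -0.0, 1.693]
force: [-0.3, -0.4, -1.5]
width: 13.9
```

```bash
python3 - <<'E'
from lat import *
np.set_printoptions(precision=2,suppress=True)
p=imaging.get_image("wrist"); save(p,"w7"); s=ctrl.read_state(); print(s["eef_pos"],s["tool_rot"],s["force"],s["torque"],s["clock"])
E
```

```text
[476.54 -18.88  68.25] [3.14 0.   1.69] [ 0.27  0.05 -2.14] [-0.06 -0.04  0.03] 13.1
```

View pics/w7.png

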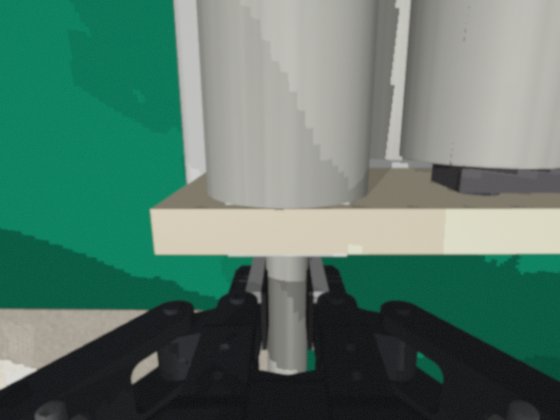

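Call:
{"api": "drive_tool", "payload": {
  "deltas": "0.004 0 0 0 0.01; 0.004 0 0 0 0.01; 0.004 0 0 0 0.03; 0.004 0 0 0 0.06; 0.004 0 0 0 0.06; 0.004 0 0 0 0.06; 0.004 0 0 0 0.06; -0.01 0 0 0 0.06; -0.035 0 0 0 0.06; -0.065 0 0 0 0.06; -0.065 0 0 0 0.06"
}}

```text
clock: 14.48
eef_pos: [484.3, -87.4, 68.1]
tool_rot: [-3.141, 0.002, 1.687]
force: [0.2, -0.1, -1.1]
width: 60.0
```

```bash
python3 - <<'E'
from lat import *
np.set_printoptions(precision=2,suppress=True)
p=imaging.get_image("wrist"); save(p,"w8"); s=ctrl.read_state(); print(s["eef_pos"],s["tool_rot"],s["force"],s["torque"],s["clock"])
for v in range(200,330,10): print(v,[at_range(p,(u,v)).round(1).tolist() for u in (287,)])
R=Ro.from_euler('xyz',s["tool_rot"]).as_matrix()
for t in ("axle_collar","axle_handle"):
  for r in models.landmark_of(p,t)[:2]:
    print(t,r["score"],r["point"],R.T@(at_z(p,r["point"],85)-s["eef_pos"]))
E
```

```text
[484.24 -85.48  68.14] [-3.14  0.    1.69] [-0.68  0.43 -0.42] [0.02 0.06 0.05] 14.525
200 [[480.2, -49.5, 88.1]]
210 [[480.6, -52.7, 89.5]]
220 [[481.0, -56.6, 88.4]]
230 [[481.4, -60.0, 89.3]]
240 [[481.6, -61.7, 95.0]]
250 [[482.1, -65.6, 94.2]]
260 [[482.5, -69.6, 93.4]]
270 [[483.0, -74.1, 91.7]]
280 [[483.6, -78.6, 90.5]]
290 [[484.0, -82.4, 90.7]]
300 [[484.5, -86.9, 90.0]]
310 [[485.0, -90.8, 90.5]]
320 [[485.5, -95.1, 90.3]]
axle_collar 0.86 [289.0, 225.0] [ 26.17   0.92 -16.88]
axle_handle 0.87 [287.9, 285.5] [  1.95   0.48 -16.86]
```

View pics/w8.png

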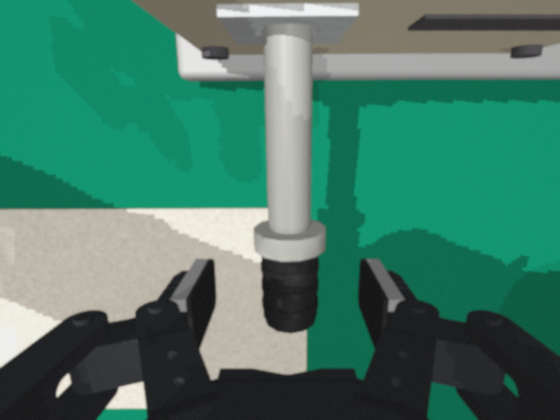

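The axle rests in the bore, released, drooping about 5 mm at the handle. The handle (rows 258–330, column 288) lies between the open fingers. I'll grip it there, raise it to level and push.

Call:
{"api": "drive_tool", "payload": {
  "deltas": "0.002 0.0003 0.005 0 0.06; 0.002 0.0003 0.005 0 0.06; 0.002 0.0003 0.005 0 0.015; 0.002 0.0003 0.005 0 0.015; 0.002 0.0003 0.005 0 0.015; 0.002 0.0003 0.005 0 0.015; 0.002 0.0003 0.005 0 0.015; 0.002 0.0003 0.005 0 0.015"
}}

```text
clock: 15.62
eef_pos: [484.4, -81.3, 63.3]
tool_rot: [3.142, -0.0, 1.693]
force: [-0.7, 0.7, 2.3]
width: 20.3
```

Call:
{"api": "drive_tool", "payload": {
  "deltas": "0 0 -0.002 0 0.015; 0 0 -0.004 0 0.015; 0 0 -0.005 0 0.015; 0 0 -0.005 0 0.015"
}}

```text
clock: 16.12
eef_pos: [484.3, -81.6, 68.2]
tool_rot: [-3.141, 0.0, 1.692]
force: [-0.1, -0.7, -3.8]
width: 20.1
```

```bash
python3 - <<'E'
from lat import *
np.set_printoptions(precision=2,suppress=True)
p=imaging.get_image("wrist"); save(p,"w9"); s=ctrl.read_state(); print(s["eef_pos"],s["tool_rot"],s["force"],s["torque"],s["clock"],s["width"])
for v in range(30,250,10): print(v,[at_range(p,(u,v)).round(1).tolist() for u in (287,)])
print(axle_in_tool(p,s,rows=range(40,245,15)))
E
```

```text
[484.34 -81.6   68.17] [-3.14  0.    1.69] [-0.59 -0.21 -2.53] [-0.41 -0.06  0.04] 16.175 20.107265793106148
30 [[473.8, 7.1, 102.3]]
40 [[474.1, 4.6, 102.0]]
50 [[474.2, 3.7, 92.3]]
60 [[474.6, 0.7, 93.6]]
70 [[474.9, -2.2, 94.4]]
80 [[475.2, -4.9, 92.7]]
90 [[475.6, -7.8, 92.1]]
100 [[476.0, -10.8, 92.5]]
110 [[476.3, -13.8, 93.2]]
120 [[476.7, -16.8, 92.9]]
130 [[477.1, -19.9, 92.1]]
140 [[477.5, -23.1, 91.6]]
150 [[477.8, -26.2, 92.2]]
160 [[478.2, -29.3, 93.2]]
170 [[478.6, -32.7, 92.2]]
180 [[479.0, -36.1, 91.6]]
190 [[479.4, -39.4, 92.1]]
200 [[479.9, -42.9, 91.9]]
210 [[480.2, -45.8, 94.0]]
220 [[480.6, -49.2, 94.2]]
230 [[481.1, -53.2, 92.6]]
240 [[481.6, -56.7, 93.0]]
[[ 40.   250.   324.    24.13  90.13   0.28 -16.52]
 [ 55.   250.   324.    24.36  85.64   0.28 -16.52]
 [ 70.   262.   310.    16.07  81.06  -0.05 -16.52]
 [ 85.   262.   310.    16.23  76.39  -0.06 -16.51]
 [100.   263.   310.    16.06  71.63   0.11 -16.51]
 [115.   263.   309.    15.88  66.78  -0.07 -16.51]
 [130.   263.   309.    16.05  61.83  -0.07 -16.51]
 [145.   263.   309.    16.22  56.78  -0.08 -16.51]
 [160.   264.   309.    16.04  51.62   0.09 -16.51]
 [175.   264.   308.    15.86  46.35  -0.09 -16.51]
 [190.   264.   308.    16.04  40.96  -0.1  -16.51]
 [205.   265.   308.    15.86  35.46   0.08 -16.51]
 [220.   265.   308.    16.04  29.83   0.07 -16.51]
 [235.   265.   307.    15.86  24.06  -0.11 -16.5 ]]
```

View pics/w9.png

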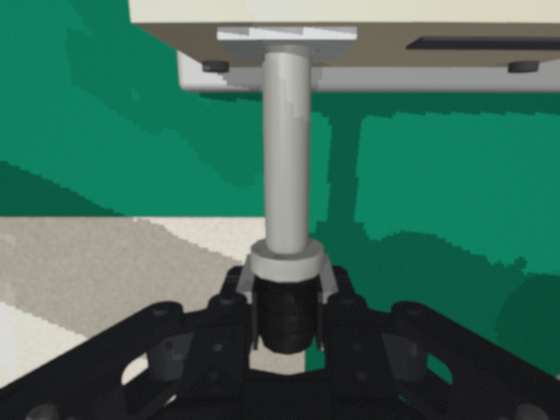

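Level and aligned, with about 63 mm to go.

Call:
{"api": "drive_tool", "payload": {
  "deltas": "0.006 0 0 0 0.015; 0.014 0 0 0 0.015; 0.022 0 0 0 0.015; 0.03 0 0 0 0.015; 0.038 0 0 0 0.015; 0.046 0 0 0 0.015; 0.053 0 0 0 0.015; 0.058 0 0 0 0.015; 0.058 0 0 0 0.015"
}}

```text
clock: 17.3
eef_pos: [477.4, -23.2, 68.2]
tool_rot: [3.142, -0.0, 1.693]
force: [0.3, 0.7, -3.0]
width: 20.2
```

```bash
python3 - <<'E'
from lat import *
np.set_printoptions(precision=2,suppress=True)
p=imaging.get_image("wrist"); save(p,"w10"); s=ctrl.read_state(); print(s["eef_pos"],s["tool_rot"],s["force"],s["torque"],s["clock"],s["width"])
E
```

```text
[477.41 -23.57  68.22] [ 3.14 -0.    1.69] [-0.53 -0.57 -3.16] [-0.23 -0.04 -0.01] 17.35 20.18534796235064
```

View pics/w10.png

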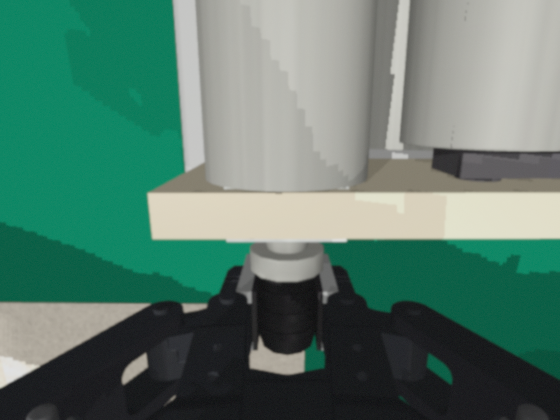

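Call:
{"api": "drive_tool", "payload": {
  "deltas": "0.002 0 0 0 0.015; 0.004 0 0 0 0.015; 0.006 0 0 0 0.015; 0.008 0 0 0 0.015; 0.009 0 0 0 0.015"
}}

```text
clock: 17.98
eef_pos: [476.3, -14.9, 68.2]
tool_rot: [3.142, 0.0, 1.693]
force: [0.3, -2.7, -3.5]
width: 20.2
```

```bash
python3 - <<'E'
from lat import *
np.set_printoptions(precision=2,suppress=True)
p=imaging.get_image("wrist"); save(p,"w11"); s=ctrl.read_state(); print(s["eef_pos"],s["tool_rot"],s["force"],s["torque"],s["clock"],s["width"])
a=p["color"][200:360,200:380,::-1]; cv2.imwrite("pics/w11z.png",cv2.resize(a,None,fx=4,fy=3.7,interpolation=cv2.INTER_CUBIC)[:600])
E
```

```text
[476.34 -14.93  68.24] [3.14 0.   1.69] [ 0.83 -0.26 -3.72] [-0.4  -0.01 -0.01] 18.025 20.15426138773481
```

View pics/w11z.png

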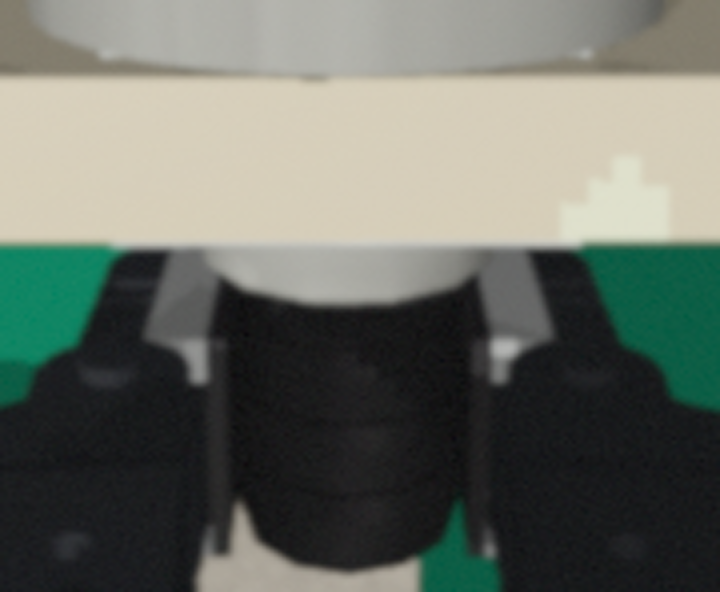

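Call:
{"api": "drive_tool", "payload": {
  "deltas": "0.002 0 0 0 0.015; 0.004 0 0 0 0.015; 0.006 0 0 0 0.015; 0.006 0 0 0 0.015"
}}

```text
clock: 18.52
eef_pos: [476.2, -14.8, 68.3]
tool_rot: [-3.141, 0.006, 1.687]
force: [3.6, -14.7, -4.7]
width: 20.5
```

```bash
python3 - <<'E'
from lat import *
np.set_printoptions(precision=2,suppress=True)
p=imaging.get_image("wrist"); save(p,"w12"); s=ctrl.read_state(); print(s["eef_pos"],s["tool_rot"],s["force"],s["torque"],s["clock"],s["width"])
a=p["color"][200:360,200:380,::-1]; cv2.imwrite("pics/w12z.png",cv2.resize(a,None,fx=4,fy=3.7,interpolation=cv2.INTER_CUBIC)[:600])
E
```

```text
[476.25 -14.83  68.31] [-3.14  0.01  1.69] [  2.03 -14.7   -3.57] [-3.31 -0.67  0.1 ] 18.575 20.301767648586928
```

View pics/w12z.png

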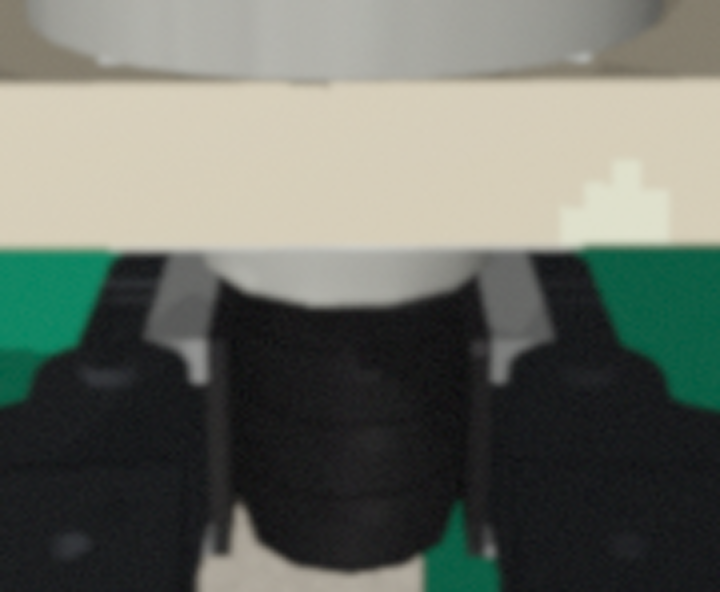

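The collar is seated: no further travel, and a firm 15 N reaction. I'll ease the push off, release and lift.

Call:
{"api": "drive_tool", "payload": {
  "deltas": "-0.003 0 0 0 0.015; -0.0055 0 0 0 0.015; -0.0055 0 0 0 0.03; -0.0055 0 0 0 0.06; -0.0055 0 0 0 0.06; -0.0055 0 0 0 0.06; -0.0055 0 -0.04 0 0.06; -0.0055 0 -0.1 0 0.06; -0.0055 0 -0.16 0 0.06; -0.0055 0 -0.21 0 0.06; -0.0055 0 -0.21 0 0.06"
}}

```text
clock: 19.95
eef_pos: [478.7, -14.1, 282.0]
tool_rot: [3.133, 0.001, 1.692]
force: [-0.2, -0.7, -0.4]
width: 59.9
```

```bash
python3 - <<'E'
from lat import *
np.set_printoptions(precision=2,suppress=True)
for n in ("wrist","scene","side"):
  p=imaging.get_image(n); save(p,n+"13"); s=ctrl.read_state()
  if n=="wrist": print(s["eef_pos"],s["tool_rot"],s["force"],s["clock"],s["width"]); np.savez("w13.npz",**{k:np.array(v) for k,v in p.items()})
  for t,z in dict(axle_collar=85,axle_handle=85,bore_mouth=85,cam_axis=85,crank_grip=158).items():
    for r in models.landmark_of(p,t)[:1]: print(n,t,r["score"],np.round(r["point"]),at_z(p,r["point"],z),at_range(p,r["point"]))
E
```

```text
[477.03 -14.34 279.66] [3.14 0.   1.69] [-0.97 -0.45 -0.95] 20.0 59.88662709577367
wrist axle_collar 0.66 [278. 169.] [470.58   3.17  85.  ] [470.53   5.59 101.8 ]
wrist axle_handle 0.59 [282. 195.] [476.42 -22.13  85.  ] [476.27 -20.41  92.86]
wrist bore_mouth 0.64 [282. 168.] [473.76   3.74  85.  ] [473.53   6.35 103.34]
wrist cam_axis 0.77 [466.  78.] [628.22 104.86  85.  ] [619.98 102.11 102.58]
wrist crank_grip 0.93 [555. 122.] [666.9   72.37 158.  ] [655.62  71.2  173.17]
scene axle_collar 0.5 [247. 196.] [477.39   5.6   85.  ] [480.81   1.01  92.94]
scene axle_handle 0.57 [242. 202.] [475.07 -14.56  85.  ] [479.78 -20.66  95.89]
scene bore_mouth 0.96 [247. 191.] [466.12  20.26  85.  ] [473.38  10.51 101.51]
scene cam_axis 0.89 [314. 192.] [625.09 104.99  85.  ] [628.67  97.11  96.85]
scene crank_grip 0.41 [326. 190.] [668.96  74.38 158.  ] [673.54  63.33 174.22]
side axle_collar 0.51 [320. 210.] [474.74   0.36  85.  ] [473.55  18.15 108.15]
side axle_handle 0.54 [318. 208.] [482.17  -7.64  85.  ] [480.76  11.21 109.3 ]
side bore_mouth 0.75 [320. 214.] [474.97  12.59  85.  ] [473.49  34.24 113.57]
side cam_axis 0.81 [260. 236.] [622.83 115.89  85.  ] [621.04 122.35  94.72]
side crank_grip 0.65 [249. 206.] [659.45  78.45 158.  ] [658.22  82.39 163.28]
```

View pics/wrist13.png

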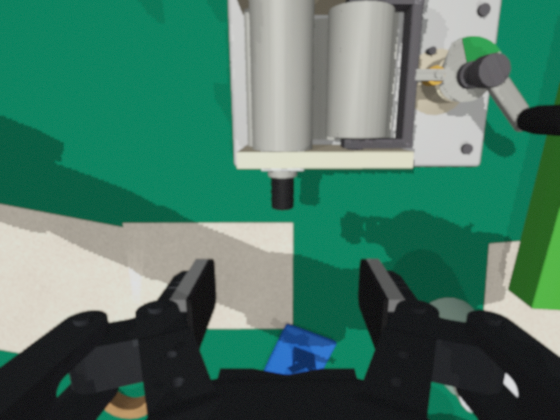

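View pics/scene13.png

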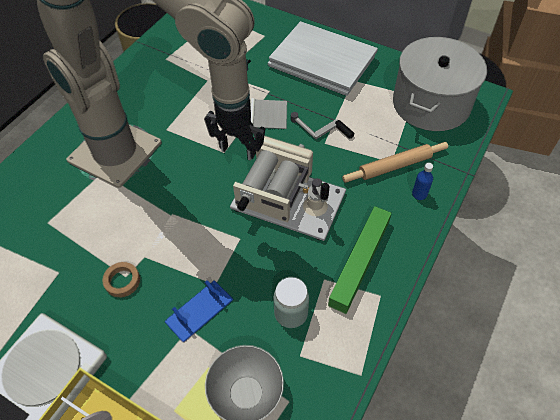

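The collar is against the block (handle in the picture at (283,190)), and the jaws are clear. Next is the crank, so I'll refine the knob position from the earlier overhead range picture.

```bash
python3 - <<'E'
from h import *
from scipy.optimize import least_squares
np.set_printoptions(precision=2,suppress=True)
d=np.load("w3.npz"); p={k:d[k] for k in d.files}
for k in("vfov","cx","cy","k1"): p[k]=float(p[k])
P,c=cloud(p,340,465,90,210)
T=P[P[:,2]>172]; print(len(T),T.mean(0),T.min(0),T.max(0)); print("bbox mid",(T.min(0)+T.max(0))/2, cv2.minEnclosingCircle(T[:,:2].astype(np.float32)))
for lo,hi in((110,116),(116,122),(122,126),(126,132),(132,140)):
    q=P[(P[:,2]>lo)&(P[:,2]<hi)]; print(lo,len(q),q.mean(0) if len(q) else'',q.min(0),q.max(0))
H=P[(P[:,2]>125)&(P[:,2]<140)&(np.hypot(P[:,0]-627,P[:,1]-105)<22)]; print(len(H),cv2.minEnclosingCircle(H[:,:2].astype(np.float32)), H[:,2].max())
print(delta([666.5,73.5,230],96.94))
E
```

```text
510 [663.1   74.26 177.67] [654.41  63.24 172.02] [673.89  83.56 181.14]
bbox mid [664.15  73.4  176.58] ((664.4581298828125, 73.80691528320312), 10.727136611938477)
110 1 [618.46 114.74 115.4 ] [618.46 114.74 115.4 ] [618.46 114.74 115.4 ]
116 57 [627.69  97.21 119.25] [614.4   65.2  116.09] [662.91 118.48 121.95]
122 105 [638.75  90.64 124.51] [614.71  69.35 122.05] [665.07 118.52 126.  ]
126 1060 [636.64  97.93 129.11] [614.55  68.28 126.01] [664.69 118.83 132.  ]
132 112 [638.41  94.09 134.02] [617.09  63.7  132.  ] [663.39 116.47 139.97]
814 ((630.3262939453125, 102.15878295898438), 17.78335189819336) 133.78722699314733
(array([0.06, 0.2 , 0.05]), np.float64(0.04))
```

Call:
{"api": "drive_tool", "payload": {
  "deltas": "0.016 0.05 0 0 0.06; 0.032 0.1 0 0 0.06; 0.048 0.15 0 0 0.06; 0.065 0.197 0 0 0.06; 0.065 0.197 0.02 0 0.06; 0.065 0.197 0.02 0 0.06; 0.065 0.197 0.02 0 0.06"
}}

```text
clock: 21.72
eef_pos: [663.8, 73.6, 258.8]
tool_rot: [3.141, 0.0, 1.692]
force: [-0.9, 0.7, -0.1]
width: 60.2
```

```bash
python3 - <<'E'
from h import *
np.set_printoptions(precision=2,suppress=True)
p=imaging.get_image("wrist"); save(p,"w14"); s=ctrl.read_state(); print(s["eef_pos"],s["tool_rot"],s["force"],s["clock"],s["width"])
P,c=cloud(p,180,420,60,400)
T=P[(P[:,2]>172)&(np.hypot(P[:,0]-664,P[:,1]-74)<25)]
print(len(T))
if len(T): print(T.mean(0),cv2.minEnclosingCircle(T[:,:2].astype(np.float32)))
for t,z in dict(cam_axis=85,crank_grip=158).items():
    for r in models.landmark_of(p,t)[:1]: print(t,r["score"],np.round(r["point"]),at_z(p,r["point"],z),at_range(p,r["point"]))
print(delta([664.4,73.6,141],96.94))
E
```

```text
[663.99  73.59 259.23] [3.14 0.   1.69] [ 1.08 -0.07  0.03] 21.775 59.787980016884774
6511
[662.72  85.18 320.03] ((662.648681640625, 83.67686462402344), 20.088212966918945)
cam_axis 0.89 [248. 153.] [626.1  104.75  85.  ] [630.52 109.92 131.8 ]
crank_grip 0.83 [289. 216.] [666.04  72.17 158.  ] [665.16  78.   178.96]
(array([-0.  ,  0.  ,  0.12]), np.float64(0.0))
```

View pics/w14.png

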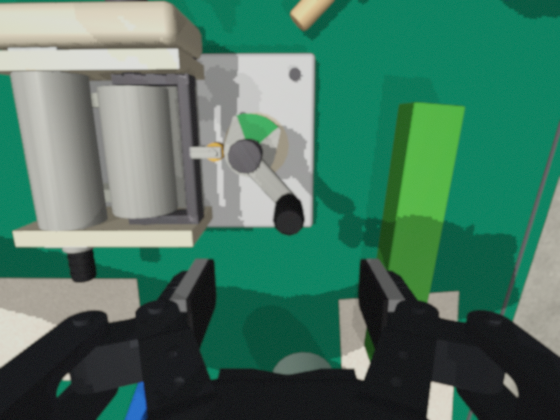

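The knob (289,215) is centred between the open jaws. The follower is at (216,152) and the green arc is at the top, so it needs about 100° anticlockwise. I'll descend and grip.

Call:
{"api": "drive_tool", "payload": {
  "deltas": "0 0.0008 0.04 0 0.06; 0 0.0008 0.08 0 0.06; 0 0.0008 0.108 0 0.06; 0 0.0008 0.117 0 0.06; 0 0.0008 0.117 0 0.06; 0 0.0008 0.117 0 0.018; 0 0.0008 0.117 0 0.018; 0 0.0008 0.117 0 0.018; 0 0.0008 0.117 0 0.018; 0 0.0008 0.117 0 0.018; 0 0.0008 0.117 0 0.018"
}}

```text
clock: 23.25
eef_pos: [665.3, 74.4, 142.7]
tool_rot: [3.14, -0.0, 1.693]
force: [-1.7, -0.2, 5.9]
width: 20.9
```

```bash
python3 - <<'E'
from h import *
np.set_printoptions(precision=4,suppress=True)
s=ctrl.read_state(); print(s["eef_pos"],s["tool_rot"],s["force"],s["clock"],s["width"])
c=np.array([627,106.5]); k=s["eef_pos"][:2]; v=k-c; print(np.hypot(*v),np.degrees(np.arctan2(v[1],v[0])))
R=cmd_init()[1]; a0=np.arctan2(v[1],v[0])
for dg in range(0,121,8):
    a=a0+np.radians(dg); q=c+50*np.array([np.cos(a),np.sin(a)]); print(dg,(R.T@np.r_[q-k,0])[:2]/1000, "cam",a-np.radians(-73.06))
E
```

```text
[665.2684  74.3754 142.7315] [ 3.1398 -0.      1.6925] [-1.736  -0.1785  5.853 ] 23.25 20.85469335847982
49.9645833221164 -40.011983994014095
0 [-0.  0.] cam 0.57679669055624
8 [0.0051 0.0048] cam 0.7164230307157864
16 [0.0108 0.0088] cam 0.8560493708753327
24 [0.017  0.0119] cam 0.9956757110348792
32 [0.0236 0.0142] cam 1.1353020511944254
40 [0.0305 0.0155] cam 1.274928391353972
48 [0.0374 0.0159] cam 1.4145547315135183
56 [0.0444 0.0153] cam 1.5541810716730646
64 [0.0512 0.0137] cam 1.693807411832611
72 [0.0577 0.0112] cam 1.8334337519921573
80 [0.0638 0.0078] cam 1.9730600921517036
88 [0.0693 0.0036] cam 2.11268643231125
96 [ 0.0743 -0.0013] cam 2.2523127724707965
104 [ 0.0785 -0.0069] cam 2.391939112630343
112 [ 0.0819 -0.013 ] cam 2.531565452789889
120 [ 0.0844 -0.0195] cam 2.6711917929494353
```

Call:
{"api": "drive_tool", "payload": {
  "deltas": "0.0025 0.0025 0 0 0.018; 0.0051 0.0048 0 0 0.018; 0.0108 0.0088 0 0 0.018; 0.017 0.0119 0 0 0.018; 0.0236 0.0142 0 0 0.018; 0.0305 0.0155 0 0 0.018; 0.0374 0.0159 0 0 0.018; 0.0374 0.0159 0 0 0.018"
}}

```text
clock: 24.25
eef_pos: [677.3, 111.5, 142.8]
tool_rot: [3.139, 0.003, 1.692]
force: [-0.3, -3.7, 5.9]
width: 20.8
```

Call:
{"api": "drive_tool", "payload": {
  "deltas": "0.007 -0.0006 0 0 0.018; 0.0138 -0.0022 0 0 0.018; 0.0203 -0.0047 0 0 0.018; 0.0264 -0.0081 0 0 0.018; 0.0319 -0.0123 0 0 0.018; 0.0369 -0.0172 0 0 0.018; 0.0411 -0.0228 0 0 0.018; 0.0414 -0.0234 0 0 0.018; 0.0414 -0.0234 0 0 0.018"
}}

```text
clock: 25.38
eef_pos: [648.6, 152.5, 142.7]
tool_rot: [3.138, -0.001, 1.693]
force: [2.9, -0.1, 7.0]
width: 20.8
```

```bash
python3 - <<'E'
from h import *
np.set_printoptions(precision=4,suppress=True)
s=ctrl.read_state(); print(s["eef_pos"],s["tool_rot"],s["force"],s["clock"],s["width"])
c=np.array([627,106.5]); k=s["eef_pos"][:2]; v=k-c; a=np.arctan2(v[1],v[0]); print(np.hypot(*v),np.degrees(a),a+np.radians(73.06))
p=imaging.get_image("wrist"); save(p,"w15")
E
```

```text
[648.6424 152.4715 142.7245] [ 3.1383 -0.001   1.693 ] [ 2.9157 -0.1332  6.9958] 25.375 20.755920659794867
50.81111582576576 64.78999031356895 2.4059362048140684
```

View pics/w15.png

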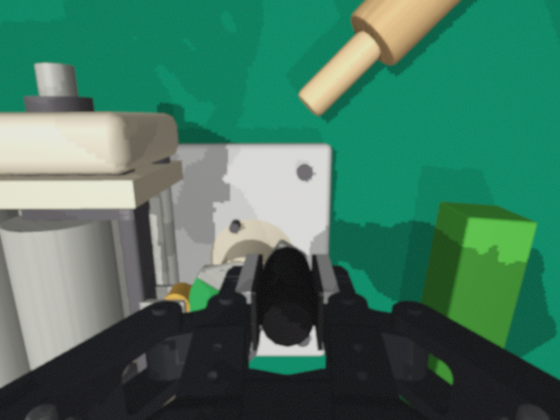

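The cam is at about 2.41 rad and the green arc is now at the follower (left, ~(180,295)). I'll release and rise straight up.

Call:
{"api": "drive_tool", "payload": {
  "deltas": "0 0 0 0 0.03; 0 0 0 0 0.05; 0 0 0 0 0.05; 0 0 0 0 0.05; 0 0 -0.03 0 0.05; 0 0 -0.08 0 0.05; 0 0 -0.13 0 0.05; -0.04 0 -0.18 0 0.05; -0.08 0 -0.19 0 0.05; -0.08 0 -0.19 0 0.05; -0.08 0 -0.19 0 0.05"
}}

```text
clock: 26.8
eef_pos: [656.9, 72.7, 330.7]
tool_rot: [-3.14, -0.001, 1.693]
force: [0.6, 0.2, 0.2]
width: 49.8
```

```bash
python3 - <<'E'
from h import *
np.set_printoptions(precision=2,suppress=True)
s=ctrl.read_state(); print(s["eef_pos"],s["force"],s["clock"])
for n in("wrist","scene","side"):
    p=imaging.get_image(n); save(p,n+"16")
    for t,z in dict(cam_axis=85,crank_grip=158,axle_collar=85,flour_jar=0,drive_handle=0).items():
        for r in models.landmark_of(p,t)[:1]: print(n,t,r["score"],np.round(r["point"]),at_z(p,r["point"],z))
E
```

```text
[656.87  72.67 330.72] [0.6  0.18 0.22] 26.8
wrist cam_axis 0.63 [262. 145.] [625.65 106.07  85.  ]
wrist crank_grip 0.78 [290. 103.] [650.25 150.13 158.  ]
wrist axle_collar 0.78 [120. 217.] [475.56   7.66  85.  ]
wrist flour_jar 0.71 [305. 344.] [ 717.03 -188.54    0.  ]
scene cam_axis 0.74 [314. 194.] [626.29  99.28  85.  ]
scene crank_grip 0.66 [333. 168.] [653.82 147.49 158.  ]
scene axle_collar 0.71 [248. 198.] [481.45   3.05  85.  ]
scene drive_handle 0.6 [307. 129.] [465.73 364.71   0.  ]
side cam_axis 0.97 [259. 233.] [626.59 108.9   85.  ]
side crank_grip 0.7 [245. 232.] [648.84 159.11 158.  ]
side axle_collar 0.63 [323. 213.] [465.62   8.68  85.  ]
side flour_jar 0.66 [252. 170.] [ 721.08 -187.01    0.  ]
side drive_handle 0.84 [303. 343.] [462.3  361.12   0.  ]
```

View pics/wrist16.png

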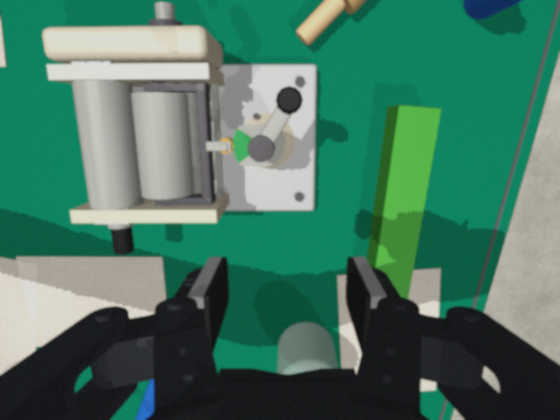

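View pics/scene16.png

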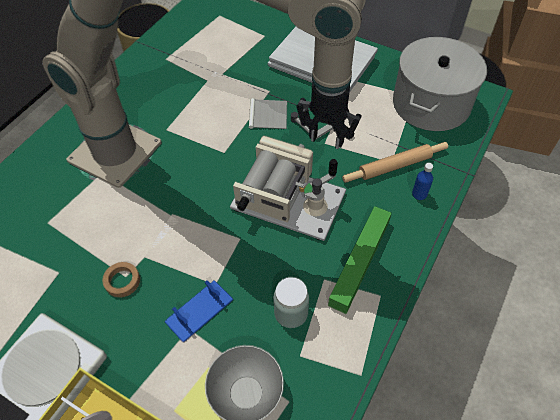

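```bash
python3 - <<'E'
from h import *
a=cv2.imread("pics/wrist16.png")[190:265,80:180]; cv2.imwrite("pics/z16.png",cv2.resize(a,None,fx=7,fy=7,interpolation=cv2.INTER_CUBIC))
a=cv2.imread("pics/wrist13.png")[140:220,230:330]; cv2.imwrite("pics/z13.png",cv2.resize(a,None,fx=7,fy=7,interpolation=cv2.INTER_CUBIC))
E
```

```text
(no output)
```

View pics/z13.png

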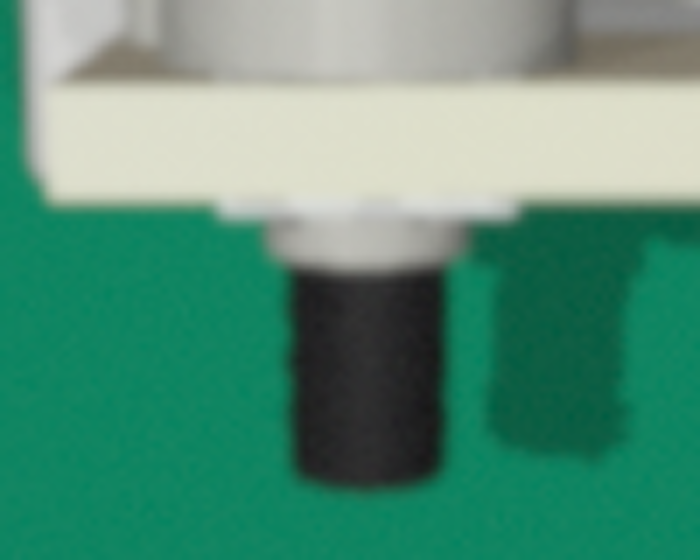

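View pics/z16.png

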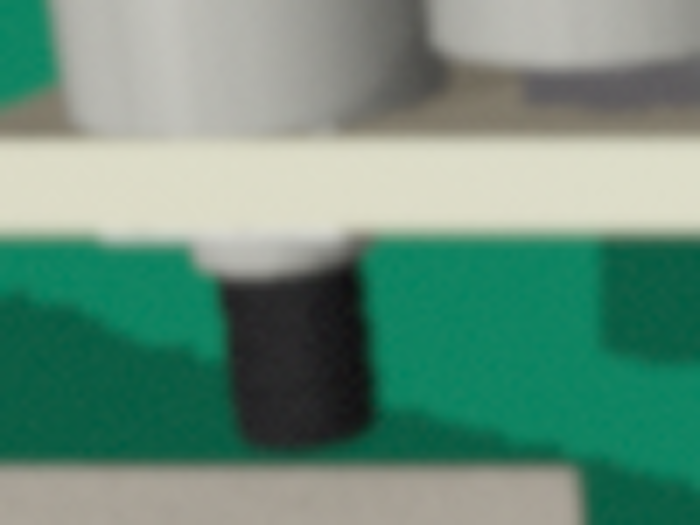

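Both close-ups show the collar flush against the aluminium block with no stem visible. Knob and green arc are stable, and the arm is clear, so I'm handing the job in.

```bash
python3 - <<'E'
from h import *
print(ctrl.finish_job(), ctrl.read_state()["clock"])
E
```

```text
the job is handed in; nothing more can be done
the job is handed in; nothing more can be done
```

The sheeter is back in working order as asked, and I handed the job in at about 27 s of the 61 s allowed.

- **Axle:** I took it from the rack and slid it nose first about 95 mm into the bore. After letting go, I gripped it again by the black handle and pushed it home. The push ended in a firm 15 N reaction with no further travel. Close-up pictures afterwards show the collar flush against the block with no stem visible.
- **Gap cam:** I turned the crank about 105° anticlockwise, to about 2.4 rad (the middle of the flat dwell). It stayed there after release, with the green arc facing the brass follower and the knob within about 2 mm of its computed place in the wrist picture. The other two cameras put the knob 5–9 mm off, which is the networks' usual scatter.
- **Flour jar and drive handle:** The arm never touched them. Later detections match the start to within about 10 mm, which is also network scatter. The wrist and side pictures show the jar, and the scene and side pictures show the handle.
- **Not measured:** I didn't read the press roller's travel directly. I judged it from the cam angle and the picture.

The largest force I saw at any check was about 15 N, and the arm ended clear of everything.

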